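Clear the transit cap off the slideway and slide the cover home

TASK

A transit cap has been left standing on the slideway, in the way of the bearing end cover. First take the cap off and nest it upright in the stack of caps of its own size, leaving that stack standing where it is; then slide the cover flat along the slideway, without lifting it, until it is fully home against the end stop. Leave everything else on the bench as it is.

Things in the scene. Friction and masses are not known exactly. Their poses are not given: they have to be found in the camera images.
- slideway: fixed slideway: dark steel plate 110 mm wide, 10 mm thick, two aluminium side rails (92 mm apart inside, tops 18 mm above the bench), an aluminium end stop across one end (its face at x = 137 mm, top 28 mm up). Origin: on the bench, midway between the rails. x runs along the lane to the stop, y across, z up. Rails: x = -195 to 137 mm; the end at -195 mm is open
- home (a point): the point on the slideway's upper face (10 mm above the bench, 95 mm along +x from the slideway's origin) where the cover's origin lies when its flange touches the end stop midway between the rails; axes as the slideway's
- cover: bearing end cover, bare steel, 0.5 to 0.8 kg, lying flat on the slideway near its open end: flange disc 84 mm across, 10 mm thick, with a boss on top 60 mm across (44 mm recess, 1.5 mm deep), 28 mm high in all. Origin: centre of its underside; z up. It slides between the rails with 4 mm play each side and can be pushed at the flange's edge
- cap: white plastic transit cap standing in the lane between cover and end stop: round open cup, mouth up, 52 mm high, foot 40 mm across, flaring to a straight collar 66 mm across over its top 12 mm (grip it there); wall 2.5 mm, solid bottom 18 mm thick, 50 g. Origin: centre of its underside; z up. Nested in a like cap it sits 18 mm higher than that one, on its inner floor, with about 2.5 mm of play
- stack: stack of two narrow caps, each the same as cap, nested tightly and acting as one piece of 120 g, mouth up, standing loose on the bench to the left or the right of the slideway; 66 mm across, rim 70 mm above the bench. Origin: centre of its underside; z up
- nest (a point): centre of the inner floor of the stack's upper cap, 36 mm above the stack's underside: where cap's origin lies once nested (it may rest up to 1 mm higher); z up
- wide_stack: the other stack, of two wide caps of the same material, 94 mm across, rim 58 mm above the bench, on the other side of the slideway. Origin: centre of its underside. A bystander
- cover_b: identical to cover: a finished bearing end cover, flange 84 mm across, 28 mm high; origin at the centre of its underside. A bystander, on the bench beyond the slideway
- cover_c: identical to cover: a finished bearing end cover, flange 84 mm across, 28 mm high; origin at the centre of its underside. A bystander, on the bench beyond the slideway to the right
- bottle: small white bottle with a black top, 54 mm across, 130 mm high, far left. Origin: centre of its underside. A bystander
There are look-alikes about, which are no part of the job. What is shaped like the cover but blue is not meant.

How it is judged:
On the way, in this order (a step that is already met when the one before it is completed fails the run):
1. the cap stands nested in the narrow stack, let go (horizontal distance between cap and nest below 0.006 m and z of cap in the frame of nest between -0.004 and 0.005 m and angle between cap's own z axis and vertical below 0.12 rad and linear speed of cap below 0.03 m/s and contact force between the fingers and cap below 0.05 N), for 0.2 s.
2. the cover is home against the end stop (x of cover in the frame of home between -0.003 and 0.004 m and y of cover in the frame of home between -0.007 and 0.007 m and z of cover in the frame of home between -0.003 and 0.003 m and angle between cover's own z axis and vertical below 0.04 rad and linear speed of cover below 0.02 m/s), for 0.2 s.
At the end, for the whole second after the job is handed in: Cap released, at rest in stack (within 6 mm of nest, -4 to +5 mm in height, tilt under 0.12 rad); stack upright (0.08 rad) on the bench (5 mm). Cover at rest, flat (0.04 rad) on the slideway (3 mm), within 3 mm of home along the lane (4 beyond), 7 mm across (all of step 1 and all of step 2 and angle between stack's own z axis and vertical below 0.08 rad and height (world z) of stack below 0.005 m); the robot touches nothing.
It fails at once if the cover is lifted more than 12 mm off the slideway's face (z of cover in the frame of home above 0.012 m).
It fails at once if the narrow stack is shifted by more than 30 mm (distance of stack from where it was at the start of the episode above 0.03 m).
It fails at once if a bystander is moved by more than 30 mm (distance of any of wide_stack, cover_b, cover_c, bottle from where it was at the start of the episode above 0.03 m).
It also fails if it takes over 58 s, if anything falls off the work surface, if the arm or the gripper's body presses on something with over 40 N, if the wrist force passes 120 N, or if a joint passes its speed limit or range.

ROBOT

A 7-joint arm with a two-finger parallel gripper is mounted at the origin on the work surface. World frame = base frame: x ahead of the robot, y to its left, z up, the work surface at z = 0. Lengths are in m, angles in rad, forces in N, time in s.
With the tool pointing down it reaches from about 0.425 to 1.025 m from the base axis. Payload 3.6 kg.
Tool frame: the origin (TCP) lies at the very end of the fingers, on their centre line; the grasp point (between the pads) lies ctrl.grasp_offset behind it (ctrl.grasp_offset is the distance from the TCP to the grasp point, in m); z points along the fingers, y is the line along which they close (so a half turn about z gives the same grasp; the last joint's range is limited). The gripper opens to 85 mm and grips with 20 to 120 N. Pads are 22 mm wide; open, the fingers measure 114 mm over their backs; the gripper's body (76 mm by 85 mm) begins 54 mm behind the grasp point. The pads swing forward as they close: fully open they stand 13 mm farther back than shut.
Start: joints at [-1.343, 0.591, 0.048, 1.609, -0.033, 0.943, -0.034], TCP at [0.229, 0.688, 0.231] pointing down, gripper open.
Joint ranges: [-2.69, 2.69], [-0.47, 2.24], [-1.27, 1.36], [0.19, 2.51], [-1.53, 4.68], [0.08, 2.07], [-3.09, 3.09]. Speed limits (rad/s): [2.57, 2.57, 3.14, 3.14, 3.14, 3.14, 3.14].

INTERFACE

Orientations are given as a unit quaternion [w, x, y, z].
In Python, from cell import ctrl gives the robot as it stands. Calls block until the motion is done:
- ctrl.move_ptp(position, orientation): joint-space move of the TCP to a pose.
- ctrl.line_to(position, rotation=None, velocity=0.15, force_limit=None): straight line of the TCP; rotation=None keeps the orientation; velocity is the mean speed in m/s. With force_limit (N) it stops when the force on the tool has changed by that much, and returns True; else False.
- ctrl.movej(angles): joint-space move.
- ctrl.gripper_open() and ctrl.grab(newtons=None): open the fingers fully, or close them until they stop; newtons is the grip in N (None keeps the last).
- ctrl.wait(seconds).
- ctrl.solve_ik(position, orientation): joint angles nearest the present ones, or None.
- ctrl.get_obs(): the state.
- ctrl.capture(name): name is "scene" or "top"; returns a dict with "img" (480x640x3 uint8, blue, green, red), "z_map" (480x640 float32, m along the optical axis (not along the pixel's ray), 0 where there is no reading), "intrinsics" (3x3 intrinsics, pixels), "distortion" ([k1, k2, p1, p2, k3] as OpenCV has them; the pictures are not rectified), "R" (3x3) and "t" (3): a world point X has camera coordinates R X + t. Camera axes: x right, y down, z forward; pixel columns grow to the right and rows downward; lengths in m; the calibration is good to about 2 mm. A picture is of the moment at which its call begins.
A pose or a line that the arm cannot do raises ctrl.MotionError and nothing moves.
- ctrl.finish_job(): hands the job in; it is judged then, once.
The state is a dict: "clock": time; "joint_positions": joint angles; "dq": joint speeds; "tau": joint torques, N m; "ee_pos": TCP position; "eef_rot": TCP orientation; "wrist_force": force on the tool from outside, world axes, zero at the start; "moment": the same for the moment, N m; "opening": opening from 0.0 (shut) to 1.0 (fully open); "grip_force": force on a finger pad.
Only numpy, scipy, OpenCV 4.12 (cv2) and the standard library are available. Lean on these libraries where they do the work, as an engineer would, in place of code of your own. Each camera call takes 0.05 s, during which the arm holds its last target. There are 200 camera calls.

## Working session

There is one attempt and no reset: what is moved stays moved. The work goes in short steps, each a Python script; the robot and the scene stay as the last script left them, time stands still between calls to the robot, and variables do not carry over. Pictures are saved under pics/ and viewed, at most 10 in all, crops included, and the job is handed in when it is done.

```bash
ls; mkdir -p pics; python3 - <<'E'
from cell import ctrl
import cv2,numpy as np,pickle
d={n:ctrl.capture(n) for n in("scene","top")}
pickle.dump(d,open("cap0.pkl","wb"))
for n in d:
    cv2.imwrite(f"pics/{n}0.png",d[n]["img"]); c=d[n]; print(n,c["intrinsics"].round(1).tolist(),c["distortion"],c["R"].round(3).tolist(),c["t"], (c["z_map"]>0).mean())
o=ctrl.get_obs(); print(o["clock"],o["ee_pos"],o["eef_rot"],ctrl.grasp_offset)
E
```

```text
pics
scene [[585.8, 0.0, 329.4], [0.0, 585.8, 231.3], [0.0, 0.0, 1.0]] [-0.0037848  0.         0.         0.         0.       ] [[0.404, 0.914, -0.017], [0.488, -0.231, -0.842], [-0.774, 0.332, -0.539]] [-0.25725823 -0.22849061  1.51446327] 0.9834505208333333
top [[580.1, 0.0, 331.2], [0.0, 580.1, 234.7], [0.0, 0.0, 1.0]] [-0.18168062  0.          0.          0.          0.        ] [[-0.012, -1.0, -0.014], [-0.983, 0.015, -0.183], [0.183, 0.012, -0.983]] [0.02540947 0.60893553 0.99095217] 0.99595703125
0.1 [0.22835989 0.68730353 0.23024538] [-9.93629706e-05  1.59665792e-01  9.87170603e-01 -1.01233031e-03] 0.0187
```

View pics/scene0.png

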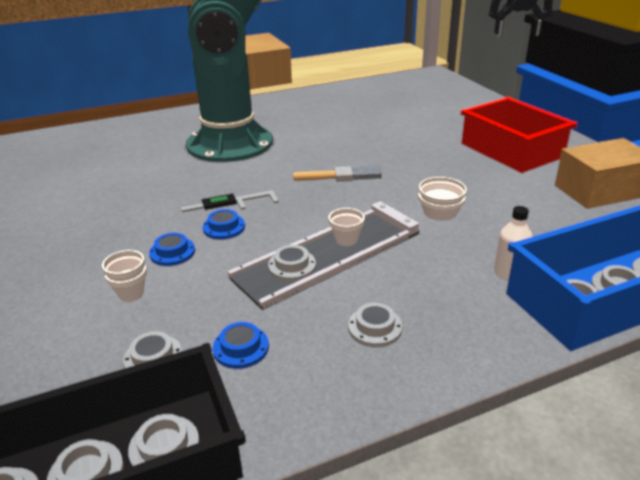

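View pics/top0.png

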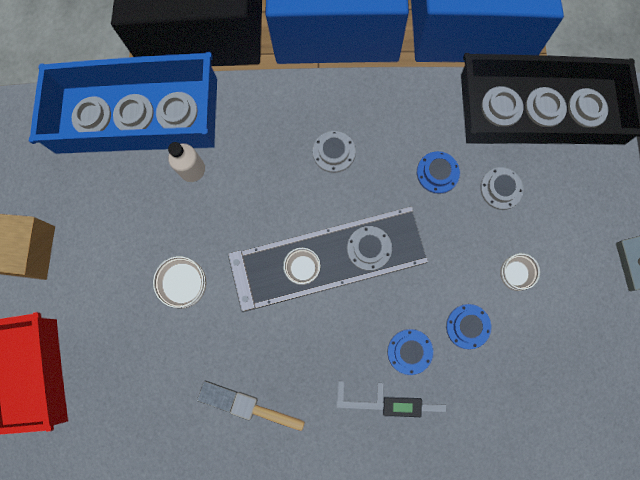

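The top view shows the cap at (301,266), the cover at (370,247) and the end stop at about (242,280). The narrow stack is at (520,272), right of the slideway, and the wide stack is at (179,282). The brush and calipers are below.

```bash
cat > vis.py <<'E'
import cv2,numpy as np
def rays(c,uv):
    """camera centre and world ray directions for pixels (N,2)"""
    p=cv2.undistortPoints(np.asarray(uv,float).reshape(-1,1,2),c["intrinsics"],c["distortion"]).reshape(-1,2)
    return -c["R"].T@c["t"], np.c_[p,np.ones(len(p))]@c["R"]
def on_plane(c,uv,z):
    C,d=rays(c,uv); return (C+d*((z-C[2])/d[:,2])[:,None])[:,:2]
def cloud(c):
    v,u=np.mgrid[:480,:640]; C,d=rays(c,np.c_[u.ravel(),v.ravel()])
    return (C+d*c["z_map"].reshape(-1,1)).reshape(480,640,3)
def circle(p):
    for _ in range(5):
        s=np.linalg.lstsq(np.c_[2*p,np.ones(len(p))],(p**2).sum(1),rcond=None)[0]
        r=np.sqrt(s[2]+s[0]**2+s[1]**2); e=abs(np.hypot(*(p-s[:2]).T)-r); p=p[e<max(2*np.median(e),.0008)]
    return s[:2],r,len(p)
def rim(c,seed,z,rad=40):
    """outer rim circle of a white cup about the pixel seed, rim at height z"""
    hsv=cv2.cvtColor(c["img"],cv2.COLOR_BGR2HSV).astype(int); b,g,r=[c["img"][...,i].astype(int) for i in range(3)]
    m=((r>150)&(r-b>4)).astype(np.uint8)
    w=np.zeros_like(m); cv2.circle(w,seed,rad,1,-1); m*=w
    cs,_=cv2.findContours(m,cv2.RETR_EXTERNAL,cv2.CHAIN_APPROX_NONE); k=max(cs,key=cv2.contourArea)
    return on_plane(c,cv2.convexHull(k).reshape(-1,2) if 0 else k.reshape(-1,2),z)
E
python3 - <<'E'
import pickle,cv2
from vis import *
d=pickle.load(open("cap0.pkl","rb")); t=d["top"]; s=d["scene"]
P=cloud(t); im=t["img"].astype(int)
print("bench z",np.median(P[330:345,250:330,2]))
for n,sd,z in(("cap",(301,266),.062),("stack",(520,272),.070),("wide",(179,282),.058)):
    print(n,circle(rim(t,sd,z)), im[sd[1]-18:sd[1]+19:6,sd[0]].tolist())
    w=P[sd[1]-35:sd[1]+35,sd[0]-35:sd[0]+35].reshape(-1,3); w=w[abs(w[:,2]-z)<.005]
    print(len(w), cv2.minEnclosingCircle(w[:,:2].astype(np.float32)))
for n,sd,z in(("cap",(346,228),.062),("stack",(126,270),.070)):
    w=cloud(s)[sd[1]-45:sd[1]+35,sd[0]-35:sd[0]+35].reshape(-1,3); w=w[(abs(w[:,2]-z)<.005)]
    print(n,len(w), cv2.minEnclosingCircle(w[:,:2].astype(np.float32)))
# slideway
roi=np.zeros((480,640),bool); roi[200:315,222:436]=1
for lo,hi in((.014,.022),(.024,.033)):
    m=roi&(P[...,2]>lo)&(P[...,2]<hi)&(t["img"].min(2)>120)
    cv2.imwrite(f"pics/m{int(lo*1000)}.png",m*np.uint8(255)); print(lo,m.sum(),np.median(P[m][:,2]))
m=roi&((P[...,2]>.005)|(t["img"].max(2)<75))
cv2.imwrite("pics/m.png",np.hstack([cv2.imread(f"pics/m{k}.png",0)[190:330,210:450] for k in(14,24)]+[m[190:330,210:450]*np.uint8(255)]))
b=P[sum(divmod(0,1)):, :]
# cover boss/flange by depth
for lo,hi in((.034,.042),(.016,.024)):
    w=P[215:280,335:405].reshape(-1,3); w=w[(w[:,2]>lo)&(w[:,2]<hi)]; print(len(w),cv2.minEnclosingCircle(w[:,:2].astype(np.float32)))
E
```

```text
bench z -0.0005726056445841676
cap (array([0.55185047, 0.07032604]), np.float64(0.027558771958011822), 41) [[214, 209, 201], [139, 145, 152], [214, 208, 200], [214, 209, 200], [214, 208, 200], [216, 211, 202], [133, 129, 125]]
166 ((0.5536400079727173, 0.07052717357873917), 0.03320995345711708)
stack (array([ 0.53346754, -0.32200844]), np.float64(0.02679439136964027), 61) [[207, 204, 199], [138, 144, 150], [214, 208, 200], [213, 209, 200], [215, 210, 202], [214, 209, 201], [142, 145, 144]]
164 ((0.5360954999923706, -0.32340389490127563), 0.033841654658317566)
wide (array([0.52591465, 0.29441722]), np.float64(0.041310276881796525), 123) [[220, 216, 207], [214, 212, 204], [213, 212, 202], [214, 211, 202], [215, 213, 204], [214, 212, 203], [215, 211, 203]]
266 ((0.5271059274673462, 0.296787291765213), 0.04762519523501396)
cap 192 ((0.5530589818954468, 0.07195039093494415), 0.03479515388607979)
stack 273 ((0.534490704536438, -0.3239261507987976), 0.03577610105276108)
0.014 2098 0.018068058713689106
0.024 1250 0.027908869130074287
766 ((0.5906577110290527, -0.0530477873980999), 0.030037496238946915)
1102 ((0.5928224325180054, -0.053223852068185806), 0.07700807601213455)
```

View pics/m.png

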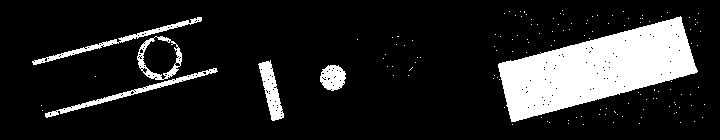

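The masks show both rails, the cover's flange ring and the stop block cleanly. Next I fit the slideway axis and the stop from them.

```bash
python3 - <<'E'
import pickle,cv2
from vis import *
t=pickle.load(open("cap0.pkl","rb"))["top"]
P=cloud(t)
def blobs(k,amin):
    m=cv2.imread(f"pics/m{k}.png",0); m=cv2.morphologyEx(m,cv2.MORPH_CLOSE,np.ones((3,3)))
    n,l,st,_=cv2.connectedComponentsWithStats(m)
    return [P[(l==i)][:,:2].astype(np.float32) for i in range(1,n) if st[i,4]>amin]
L=[]
for p in blobs(14,100):
    r=cv2.minAreaRect(p); print(len(p),r)
    if min(r[1])<.02 and max(r[1])>.2: L.append(cv2.fitLine(p,cv2.DIST_HUBER,0,.01,.01).ravel())
print(L)
for p in blobs(24,100): print("stop?",len(p),cv2.minAreaRect(p),cv2.boxPoints(cv2.minAreaRect(p)).tolist())
u=sum(l[:2]*np.sign(l[1]) for l in L); u/=np.hypot(*u)
mid=sum(l[2:] for l in L)/2; nrm=np.array([-u[1],u[0]])
print("u",u,"yaw",np.arctan2(u[1],u[0]),"mid",mid,"gap",[(l[2:]-mid)@nrm for l in L])
for p in blobs(24,300):
    a=(p-mid)@u; print("along stop pct",np.percentile(a,[0,2,10,50,90,98,100]))
for n,c in(("cap",(.5536,.0705)),("cover",(.5907,-.053))): print(n,(c-mid)@u,(c-mid)@nrm)
for p in blobs(14,100): print(np.percentile((p-mid)@u,[0,1,99,100]))
E
```

```text
830 ((0.6013143062591553, 0.038827329874038696), (0.2410518378019333, 0.2864183187484741), 60.46943283081055)
1486 ((0.5168362259864807, -0.006673246622085571), (0.14958450198173523, 0.30935144424438477), 35.263885498046875)
[]
stop? 766 ((0.4784817695617676, 0.1270105242729187), (0.2625007927417755, 0.0778207778930664), 46.94245147705078) [[0.36044228076934814, 0.05767540633678436], [0.4173034429550171, 0.0045446306467056274], [0.596521258354187, 0.19634564220905304], [0.5396600961685181, 0.24947641789913177]]
stop? 525 ((0.502252459526062, 0.0346173495054245), (0.1740313321352005, 0.04686097428202629), 34.564884185791016) [[0.4173033833503723, 0.004544593393802643], [0.44388943910598755, -0.03404467552900314], [0.5872015357017517, 0.06469010561704636], [0.5606154799461365, 0.10327937453985214]]Traceback (most recent call last):
  File "<stdin>", line 15, in <module>
TypeError: numpy.hypot() argument after * must be an iterable, not int
```

```bash
python3 - <<'E'
import pickle,cv2
from vis import *
t=pickle.load(open("cap0.pkl","rb"))["top"]
P=cloud(t)
def blobs(k,amin):
    m=cv2.imread(f"pics/m{k}.png",0).copy()
    m[np.hypot(P[...,0]-.5907,P[...,1]+.053)<.044]=0
    n,l,st,_=cv2.connectedComponentsWithStats(cv2.morphologyEx(m,cv2.MORPH_CLOSE,np.ones((3,3))))
    return [P[(l==i)&(m>0)][:,:2].astype(np.float32) for i in range(1,n) if st[i,4]>amin]
R=blobs(14,200); L=[cv2.fitLine(p,cv2.DIST_HUBER,0,.001,.001).ravel() for p in R]
print([len(p) for p in R])
u=sum(l[:2]*np.sign(l[1]) for l in L); u/=np.hypot(*u)
mid=sum(l[2:] for l in L)/2; nrm=np.array([-u[1],u[0]])
print([np.arctan2(*(l[1::-1]*np.sign(l[1]))) for l in L],"u",u,"mid",mid,"gap",[(l[2:]-mid)@nrm for l in L])
for p in R: print("rail",np.percentile((p-mid)@u,[0,1,99,100]))
for p in blobs(24,150): print("stop",len(p),np.percentile((p-mid)@u,[0,2,98,100]),np.percentile((p-mid)@nrm,[2,98]))
for n,c in(("cap",(.5536,.0705)),("cover",(.5907,-.053))): print(n,(c-mid)@u,(c-mid)@nrm)
E
```

```text
[767, 801]
[np.float32(1.8177829), np.float32(1.818699)] u [-0.24492712  0.9695415 ] mid [0.57546395 0.01390706] gap [np.float32(-0.05051639), np.float32(0.05051639)]
rail [-0.16631798 -0.1627726   0.16008162  0.16353722]
rail [-0.16595326 -0.16247055  0.16064855  0.16397285]
stop 737 [0.16458181 0.16532647 0.18828792 0.18907237] [-0.05293326  0.05312217]
stop 493 [0.0363071  0.03934937 0.08192523 0.08436131] [-0.01470848  0.02789655]
cap 0.0602242733647495 0.007336862436849917
cover -0.06860089693019096 0.001615372868795214
```

```bash
cat > geo.py <<'E'
import numpy as np
U=np.array([-.24493,.96954]); MID=np.array([.57546,.01391])
def lane(a): return MID+a*U          # a = metres along the lane; stop face at .165
a=np.arctan2(U[1],U[0])/2
Q=[0,np.cos(a),np.sin(a),0]          # tool down, x along the lane
CAP=np.array([.5534,.0712]); STACK=np.array([.5353,-.3237])
E
python3 - <<'E'
from cell import ctrl
from geo import *
import cv2
print(ctrl.solve_ik([*CAP,.2],Q),ctrl.solve_ik([*STACK,.2],Q),ctrl.solve_ik([*lane(-.15),.013],Q))
ctrl.move_ptp([*CAP,.2],Q)
print(ctrl.line_to([*CAP,.042],velocity=.12,force_limit=8))
ctrl.grab(25); o=ctrl.get_obs(); print(o["opening"],o["grip_force"],o["ee_pos"])
ctrl.line_to([*CAP,.2]); o=ctrl.get_obs(); print(o["opening"],o["grip_force"],o["ee_pos"],o["clock"])
ctrl.move_ptp([*STACK,.24],Q)
c=ctrl.capture("scene"); cv2.imwrite("pics/held.png",c["img"][100:350,0:320]); print(ctrl.get_obs()["clock"])
import pickle; pickle.dump({"scene":c,"top":ctrl.capture("top")},open("cap1.pkl","wb"))
E
```

```text
[-0.50922511  0.44990894  0.40559326  2.02904506 -0.26558934  0.71250128
  0.31019218] [-0.03913063  0.61960706  0.76691279  1.89021143 -0.56078347  0.85973769
  1.26256372] [ 0.04711928  0.77153497  0.13388602  1.95342914 -0.22480653  0.43070911
  0.5956931 ]
False
0.7651464068286773 26.597514681634493 [0.55382038 0.07131401 0.043061  ]
0.7667421809803231 27.840635231914348 [0.55260925 0.07123633 0.19913463] 5.575
7.1
```

View pics/held.png

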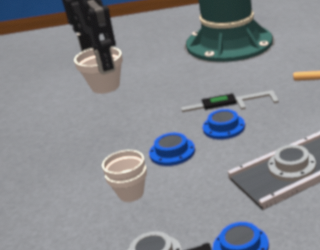

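The cap is held upright above the narrow stack, with its rim at about (98,60) and the stack at (125,175) in the crop. Next I lower it with a force guard.

```bash
python3 - <<'E'
from cell import ctrl
from geo import *
import pickle
from vis import *
c=pickle.load(open("cap1.pkl","rb"))["scene"]; P=cloud(c); b=c["img"].astype(int)
m=(b[...,2]>130)&(b[...,2]-b[...,0]>4)&(abs(P[...,0]-.535)<.05)&(abs(P[...,1]+.324)<.05)
for lo,hi in((.252,.264),(.215,.225),(.06,.074)):
    p=P[m&(P[...,2]>lo)&(P[...,2]<hi)][:,:2]; print(lo,len(p),p.mean(0) if len(p) else 0,cv2.minEnclosingCircle(p.astype(np.float32)))
ctrl.line_to([*STACK,.095],velocity=.15,force_limit=6)
print(ctrl.line_to([*STACK,.066],velocity=.03,force_limit=4))
o=ctrl.get_obs(); print(o["ee_pos"],o["wrist_force"],o["clock"])
E
```

```text
0.252 275 [ 0.5375052  -0.32583586] ((0.5366986989974976, -0.32198047637939453), 0.04001137986779213)
0.215 153 [ 0.5550182  -0.32347735] ((0.538688063621521, -0.32059377431869507), 0.02449934557080269)
0.06 480 [ 0.53748295 -0.32324246] ((0.5362153053283691, -0.3233738839626312), 0.0354338102042675)
True
[ 0.53558103 -0.32347108  0.07062875] [ 1.10091737 -0.72575828  2.50531494] 9.025
```

```bash
python3 - <<'E'
from cell import ctrl
from geo import *
import pickle,cv2
from vis import *
ctrl.gripper_open(); ctrl.wait(.3)
ctrl.line_to([*STACK,.2])
c=ctrl.capture("top"); s=ctrl.capture("scene"); pickle.dump({"scene":s,"top":c},open("cap2.pkl","wb"))
cv2.imwrite("pics/nest.png",cv2.resize(s["img"][200:320,60:220],None,fx=3,fy=3))
P=cloud(s); w=P[225:300,80:170].reshape(-1,3)
w=w[(abs(w[:,0]-.535)<.05)&(abs(w[:,1]+.324)<.05)&(w[:,2]<.12)]; print("top z",np.percentile(w[:,2],[97,99,100]))
for z in(.088,.070):
    p=w[abs(w[:,2]-z)<.004]; print(z,len(p),cv2.minEnclosingCircle(p[:,:2].astype(np.float32)))
print(ctrl.get_obs()["clock"])
E
```

```text
top z [0.08915582 0.09008218 0.09260103]
0.088 327 ((0.5356356501579285, -0.3234071135520935), 0.03561468422412872)
0.07 370 ((0.5385926365852356, -0.32344910502433777), 0.03356223553419113)
10.7833
```

View pics/nest.png

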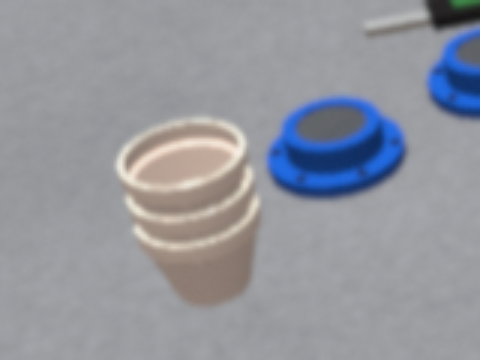

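The cap is nested: its top rim is level, evenly spaced above the two below it, and about 88 mm up. Next comes the cover push.

```bash
python3 - <<'E'
from cell import ctrl
from geo import *
import pickle,cv2
from vis import *
ctrl.grab(20)
ctrl.move_ptp([*lane(-.145),.12],Q)
print(ctrl.line_to([*lane(-.145),.0145],velocity=.08,force_limit=5))
o=ctrl.get_obs(); print(o["ee_pos"],o["wrist_force"])
print(ctrl.line_to([*lane(.05),.0145],velocity=.05,force_limit=15))
o=ctrl.get_obs(); print((o["ee_pos"][:2]-MID)@U,o["ee_pos"][2],o["wrist_force"])
print(ctrl.line_to([*lane(.078),.0145],velocity=.02,force_limit=10))
o=ctrl.get_obs(); print((o["ee_pos"][:2]-MID)@U,o["ee_pos"][2],o["wrist_force"],o["clock"])
E
```

```text
False
[ 0.61142736 -0.12678928  0.01504355] [-0.11365099 -0.09874821  0.46539361]
False
0.04991698984954623 0.014495454091085415 [ 0.1473348  -3.80769809 -1.04658779]
True
0.07098837681462909 0.014432696018837291 [ 0.16671842 -0.33123599  0.66196534] 19.2333
```

```bash
python3 - <<'E'
from cell import ctrl
from geo import *
import pickle,cv2
from vis import *
print(ctrl.line_to([*lane(.077),.0145],velocity=.01,force_limit=12))
o=ctrl.get_obs(); print((o["ee_pos"][:2]-MID)@U,o["wrist_force"])
ctrl.line_to([*lane(.02),.0145],velocity=.08); ctrl.line_to([*lane(.02),.2]); ctrl.move_ptp([*lane(-.25),.3],Q)
c=ctrl.capture("top"); P=cloud(c); cv2.imwrite("pics/end.png",c["img"])
h=lane(.123); d=np.hypot(P[...,0]-h[0],P[...,1]-h[1])
w=P[(d<.06)&(abs(P[...,2]-.038)<.004)]; ctr=np.array(cv2.minEnclosingCircle(w[:,:2].astype(np.float32))[0])
nrm=np.array([-U[1],U[0]]); print(len(w),(ctr-MID)@U-.123,(ctr-MID)@nrm)
w=P[(d<.0405)&(d>.033)&(P[...,2]>.01)]; print("flange z",np.percentile(w[:,2],[5,50,95]))
print(ctrl.get_obs()["clock"])
E
```

```text
False
0.07135876934590174 [ 3.00630608 -9.41503195 -2.50183915]
786 -0.0004943993861113716 0.0014466574140056783
flange z [0.01645578 0.01975542 0.02300494]
23.6
```

View pics/end.png

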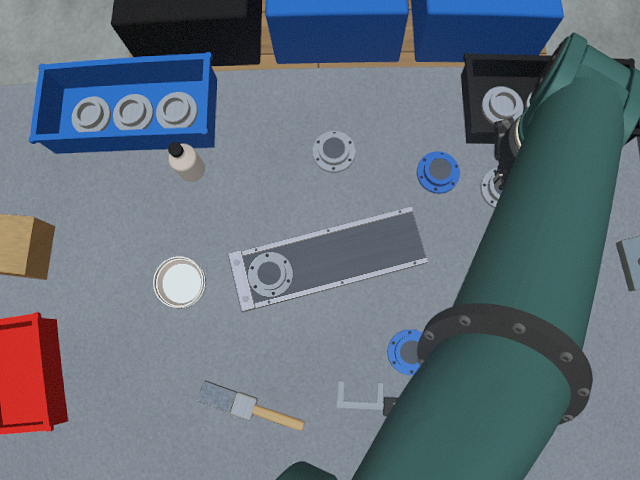

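The cover at (270,273) is flush against the stop, within 0.5 mm along the lane and 1.5 mm across. The arm hides the stack, so I check it from the other camera before handing in.

```bash
python3 - <<'E'
from cell import ctrl
from geo import *
from vis import *
ctrl.move_ptp([*lane(-.02),.3],Q); ctrl.wait(.5)
s=ctrl.capture("top"); P=cloud(s)
d=np.hypot(P[...,0]-.5353,P[...,1]+.3237); p=P[(d<.05)&(abs(P[...,2]-.088)<.004)]
c=cv2.minEnclosingCircle(p[:,:2].astype(np.float32)); print(len(p),c)
if len(p)>80 and np.hypot(c[0][0]-.5353,c[0][1]+.3237)<.006: print(ctrl.finish_job())
E
```

```text
198 ((0.5358204245567322, -0.32334086298942566), 0.03345368430018425)
the job is handed in; nothing more can be done
None
```

The job is handed in, verdict not shown: the cap is nested in the narrow stack, and the cover is home against the end stop (camera measured about 0.5 mm off along the lane, 1.5 mm across).

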